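# Ease the spring clip off the turntable's pivot pin with the forked wedge

### The arm

A 7-joint arm with a two-finger parallel gripper is mounted at the origin on the work surface. World frame = base frame: x ahead of the robot, y to its left, z up, the work surface at z = 0. Lengths are in m, angles in rad, forces in N, time in s.
With the tool pointing down it reaches from about 0.35 to 0.9 m from the base axis. Payload 19.9 kg.
Tool frame: the origin (TCP) lies on the mounting face of the last link; the fingertips stand 199 mm ahead of it and the grasp point (between the pads) lies 180 mm ahead of it; z points along the fingers, y is the line along which they close (so a half turn about z gives the same grasp; the last joint's range is limited). The gripper opens to 94 mm and grips with 3 to 60 N. Pads are 16 mm wide; open, the fingers measure 119 mm over their backs; the gripper's body (75 mm by 177 mm) begins 78 mm behind the grasp point.
Start: joints at [1.153, 0.417, -0.01, 1.614, 0.005, 1.111, -0.053], TCP at [0.23, -0.581, 0.405] pointing down, gripper open.
Joint ranges: [-2.81, 2.81], [-0.39, 2.02], [-1.27, 1.25], [0.06, 2.57], [-1.19, 4.33], [0.19, 2], [-2.82, 2.82]. Speed limits (rad/s): [1.89, 1.89, 2.39, 2.39, 3.01, 3.01, 3.01].

### API

Orientations are given as a rotation vector (axis times angle).
In Python, from workcell import manip, cams gives the robot as it stands.
- The arm moves only by the tool arm_command, never from a script. Its argument "plan" is a list of rows, each a list of 4 numbers: the shift along the tool's x, y, z in m, then the turn about the tool's z in rad. A call has 1 to 8 rows; each row shifts and turns the commanded pose from where the row before left it, along the tool's axes as they then stand; what a row does not reach is not made up. A row lasts 1/10 s, in which the tool goes at most 50 mm and 8.59 degrees, less where a joint would pass 70% of its speed; a pose out of reach is approached as far as the arm can. A call is refused whole if a number of a shift passes 0.05 or a number of a turn 0.15, either way. A call with a gripper value outside its range is refused whole. "hand" is the closure, from 0 (fully open) to 1 (shut), set as the call begins (left out, the last holds). The fingers move at their own pace and stop on an object; "force" is the grip in N (left out, the last holds). Time passes only in rows, so rows that do not move let the fingers close. It gives the time, the measured TCP pose, the force, the opening and the grip force at its end, in the units of the state.
- manip.observe(): the state, without advancing time (a new reading comes with each control period).
- cams.grab_frame(name): name is "scene" or "top" or "wrist"; returns a dict with "pixels" (384x512x3 uint8, red, green, blue), "range_z" (384x512 float32, m along the optical axis (not along the pixel's ray), 0 where there is no reading), "K" (3x3 intrinsics, pixels), "xyz" and "rotation" of the camera in the world. Camera axes: x right, y down, z forward; pixel columns grow to the right and rows downward; lengths in m; the calibration is good to about 2 mm. A picture is of the moment at which its call begins.
- manip.hand_in(): hands the job in; it is judged then, once.
Trained networks look in the newest picture that a camera, given by its name, has taken for a name from the list of things; names that differ only in an ending like _2 or _b are one class to them, and where a whole thing is asked for, a point or a joint stands for the part that bears it (a point fixed in the world has none). Each returns a list of dicts, best first, with "conf" (0 to 1); they miss things now and then, are a little off and sometimes report something else, mostly with a low value. They report only what shows in the picture. A call takes as long as a camera call. They do not tell look-alikes from the thing itself.
- cams.search_frame(camera, query): "xyz" ([x, y, z] in m, in the coordinates of the camera as it stood for that picture, good to about 4 mm: the middle of the surface that is visible of it).
The state is a dict: "time_s": time; "q": joint angles; "qd": joint speeds; "effort": joint torques, N m; "ee_pos": TCP position; "tcp_rot": TCP orientation; "force": force on the tool from outside, world axes, zero at the start; "wrist_torque": the same for the moment, N m; "finger_gap": finger opening in m; "grip_force": force on a finger pad.
Only numpy, scipy, OpenCV 4.12 (cv2) and the standard library are available. Lean on these libraries where they do the work, as an engineer would, in place of code of your own. Each camera call takes 0.05 s, during which the arm holds its last target. There are 200 camera calls.

### The job

The spring clip on the board turntable's pivot pin has to come off. Pick up the forked wedge, lay its fork down on the turntable disc in front of the clip's lug side and slide it along the disc, gently and never forcing it, under the clip until the whole clip spreads and rides up over the pin's bead; do not take the clip with the gripper while it is still below the bead. Then lay the wedge flat on the bench, lift the loose clip off the pin, put it in the small open tray and leave everything else where it was.

Things in the scene. Friction and masses are not known exactly. Their poses are not given: they have to be found in the camera images.
- stand: fixed board turntable, origin under its 150 mm square, 18 mm high base, which stands on levelling feet that raise it 0 to 10 mm off the bench. Level aluminium disc, 120 mm across, its top 50 mm above this origin, with an upright pivot pin at its centre. x points to a clamp arm and upright circuit board (110 mm wide, top 78 mm above the origin) that begin 57 mm from the pin: work from the other side
- rod (a point): pivot pin: point on its axis, level with the disc's top, z up. Above the disc: washer 16 mm across, 2.1 mm high; groove 8.8 mm across from 2.1 to 5.5 mm; bead widening to 12.6 mm across at 8.1 mm, back to 8 mm at 11.1 mm; then plain pin, 8 mm across, up to 22 mm
- clip: steel spring clip, 50 g, a flat C-shaped plate 31 mm wide (y), 31 mm long (x), 3 mm thick. Origin: underside, on the pin's axis; x points from the lug towards the pin and the open end. Starts in the groove, on the washer, underside 2.1 mm above the disc. Its two jaws, one each side of the pin, spring apart 1.9 mm each to pass the bead (2.5 N at rest, 7 N each at the bead)
- clip_lug (a point): centre of the clip's upright lug (6 mm in x, 10 mm in y, 16 mm high), 15 mm behind the pin's axis, 11 mm above the clip's underside; the plate's edge is 3 mm further back. Lifted past the bead the clip snaps up and sits loose on the plain pin, underside some 11 mm above the disc, the lug end sagging up to 25 degrees; then it lifts freely off the pin's top
- wedge: loose forked wedge, grey plastic, 80 g, flat underside, 95 mm long, 36 mm wide. Origin: underside, centre line, at the root of the fork's 20 mm wide slot; x along the tines. Two 8 mm wide tines run 37 mm to the tips: 11 mm high for 8 mm, then sloping to 1.5 mm at the tips. Slick (friction 0.2). The slot straddles pin and washer; pushed home, the root meets the washer 8 mm from the pin's axis
- wedge_grip (a point): centre of the wedge's upright handle (44 mm in x, 16 mm in y, 34 mm high from the underside), 40 mm behind the slot root, 17 mm up; x along the fork. Use: underside sliding on the disc under light pressure (2 N is enough), as the tips only just fit the 2.1 mm gap under the clip. Takes 3 to 15 N; the clip rises lug end first, its far end snaps over the bead 3 to 8 mm before the root meets the washer. Never press turntable or clip with over 25 N
- tray_in (a point): centre of the inner floor of the small black open tray, 100 mm (x) by 120 mm (y) outside, walls 4 mm thick and 22 mm high, floor 4 mm thick, z up
Not all that is in view belongs to the job. Leave any red look-alike of the clip alone. Of the things like the wedge, leave any that is red; of the rest the larger one is meant.

How it is judged:
On the way, in this order (a step that is already met when the one before it is completed fails the run):
1. the held wedge bears on the turntable (over 0.5 N) in front of the clip, the slot's root 54 to 100 mm from the pin's axis, the clip still down (contact force between wedge and stand above 0.5 N and horizontal distance between wedge and rod between 0.054 and 0.1 m and contact force between the fingers and wedge above 0.5 N and z of clip in the frame of rod below 0.0075 m), for 0.2 s.
2. the held wedge, slid in to within 40 mm (slot root to pin axis), has lifted the clip past the bead: underside over 9 mm above the disc, still on the pin, the fingers not on the clip (z of clip in the frame of rod above 0.009 m and horizontal distance between clip and rod below 0.006 m and horizontal distance between wedge and rod below 0.04 m and contact force between the fingers and wedge above 0.5 N and contact force between the fingers and clip below 0.1 N), for 0.1 s.
At the end, for the whole second after the job is handed in: the clip lies at rest inside the tray (within its walls and below 22 mm over its floor); the wedge lies flat on the bench (underside within 6 mm of it, tilt under 0.1 rad), at rest; both released (x of clip in the frame of tray_in between -0.045 and 0.045 m and y of clip in the frame of tray_in between -0.055 and 0.055 m and z of clip in the frame of tray_in below 0.022 m and contact force between clip and tray above 0.05 N and linear speed of each of clip, wedge below 0.02 m/s and height (world z) of wedge below 0.006 m and angle between wedge's own z axis and vertical below 0.1 rad); the robot touches nothing.
It fails at once if the gripper touches the clip while it is still below the bead (contact force between the fingers and clip above 1 N and z of clip in the frame of rod below 0.0075 m and horizontal distance between clip and rod below 0.01 m and z of clip_lug in the frame of rod below 0.017 m).
It fails at once if the wedge is pressed on the turntable with over 25 N (contact force between wedge and stand above 25 N).
It fails at once if the wedge is pressed on the clip with over 25 N (contact force between wedge and clip above 25 N).
It fails at once if the gripper or arm presses on the turntable with over 25 N (contact force between any of the fingers, the arm and stand above 25 N).
It fails at once if the tray or another thing on the bench is pushed more than 30 mm away (distance of any of tray, driver, spudger, module, flux, cleaner, heatsink, gap_block from where it was at the start of the episode above 0.03 m).
It also fails if it takes over 72 s, if anything falls off the work surface, if the arm or the gripper's body presses on something with over 40 N, if the wrist force passes 120 N, or if a joint passes its speed limit or range.

## Working session

There is one attempt and no reset: what is moved stays moved. The work goes in short steps, Python scripts to look and compute and a tool call to move; the robot and the scene stay as the last step left them, time stands still between calls to the robot, and variables do not carry over. Pictures are saved under pics/ and viewed, at most 12 in all, crops included, and the job is handed in when it is done.

Besides the shell and the picture viewer there is one more tool, called after "Call:" as a command line: name --pt "numbers of a row" for each row, then --argument value for the rest. arm_command: Moves the arm, as the interface text tells. Its arguments: {"type":"object","properties":{"plan":{"type":"array","items":{"type":"array","items":{"type":"number"}}},"hand":{"type":"number"},"force":{"type":"number"}},"required":["plan"]}

```bash
mkdir -p pics; cat > h.py <<'E'
import numpy as np,cv2
from scipy.spatial.transform import Rotation as R
from workcell import manip,cams
def world(f):
    h,w=f["range_z"].shape; K=np.array(f["K"]); z=f["range_z"]
    u,v=np.meshgrid(np.arange(w),np.arange(h))
    p=np.stack([(u-K[0,2])*z/K[0,0],(v-K[1,2])*z/K[1,1],z],-1)
    M=np.array(f["rotation"]); M=M if M.shape==(3,3) else R.from_rotvec(M).as_matrix()
    P=p@M.T+np.array(f["xyz"]); P[z==0]=np.nan
    return P
def w1(f,p):
    M=np.array(f["rotation"]); M=M if M.shape==(3,3) else R.from_rotvec(M).as_matrix()
    return M@np.array(p)+np.array(f["xyz"])
def pix(f,P):
    M=np.array(f["rotation"]); M=M if M.shape==(3,3) else R.from_rotvec(M).as_matrix()
    c=M.T@(np.array(P)-np.array(f["xyz"])); c=np.array(f["K"])@c; return (c[:2]/c[2]).round()
E
python3 - <<'E'
from h import *
s=manip.observe(); print({k:np.round(v,3).tolist() for k,v in s.items()})
ims=[]
for c in ["top","scene"]:
    f=cams.grab_frame(c); np.savez(c+"0.npz",**f); ims.append(f["pixels"])
    print(c,np.round(f["xyz"],3),np.shape(f["rotation"]),np.round(f["K"],0).tolist())
    for q in ["stand","rod","clip","clip_lug","wedge","wedge_grip","tray_in"]:
        for d in cams.search_frame(c,q): 
            W=w1(f,d["xyz"]); print(q,round(d["conf"],2),W.round(3),pix(f,W))
for c,i in zip("ts",ims): cv2.imwrite(f"pics/{c}0.png",cv2.resize(i[:,:,::-1],(800,600)))
E
```

```text
{'time_s': 0.0, 'q': [1.153, 0.418, -0.01, 1.614, 0.005, 1.111, -0.053], 'qd': [0.002, -0.0, -0.001, 0.0, 0.0, 0.002, 0.0], 'effort': [0.001, -85.126, 0.639, -42.599, -0.049, 0.019, 0.0], 'ee_pos': [0.23, -0.581, 0.404], 'tcp_rot': [-3.085, -0.588, 0.0], 'force': [0.163, 0.136, 0.021], 'wrist_torque': [0.001, 0.011, -0.017], 'grip_force': 0.0, 'finger_gap': 0.094}
top [ 0.447 -0.028  1.02 ] (3,) [[403.0, 0.0, 253.0], [0.0, 403.0, 194.0], [0.0, 0.0, 1.0]]
stand 0.89 [0.576 0.    0.051] [235. 173.]
rod 0.87 [ 0.571 -0.003  0.055] [236. 175.]
clip 0.62 [0.567 0.136 0.001] [182. 179.]
clip 0.46 [0.559 0.001 0.061] [234. 179.]
clip_lug 0.71 [ 0.558 -0.003  0.064] [236. 180.]
clip_lug 0.59 [ 0.578 -0.002  0.052] [236. 172.]
clip_lug 0.53 [0.566 0.141 0.006] [179. 179.]
wedge 0.8 [ 0.386 -0.365  0.007] [380. 252.]
wedge 0.58 [ 0.452 -0.25   0.01 ] [334. 225.]
wedge 0.48 [ 0.571 -0.281  0.006] [346. 178.]
wedge_grip 0.86 [ 0.388 -0.366  0.014] [382. 252.]
wedge_grip 0.66 [ 0.451 -0.255  0.011] [336. 226.]
wedge_grip 0.48 [ 0.57  -0.276  0.005] [344. 179.]
tray_in 0.78 [0.549 0.287 0.001] [122. 185.]
scene [ 0.884 -0.567  0.667] (3,) [[352.0, 0.0, 256.0], [0.0, 352.0, 191.0], [0.0, 0.0, 1.0]]
stand 0.57 [ 0.595 -0.03   0.052] [285. 210.]
rod 0.87 [ 0.59  -0.027  0.056] [284. 207.]
clip 0.55 [ 0.561 -0.009  0.064] [278. 196.]
clip_lug 0.58 [ 0.561 -0.006  0.058] [278. 197.]
clip_lug 0.5 [0.565 0.135 0.002] [305. 184.]
wedge 0.71 [ 0.384 -0.37   0.01 ] [122. 278.]
wedge 0.57 [ 0.448 -0.261  0.009] [178. 257.]
wedge 0.52 [ 0.572 -0.285  0.009] [213. 291.]
wedge_grip 0.76 [ 0.579 -0.289  0.012] [214. 294.]
wedge_grip 0.75 [ 0.388 -0.365  0.013] [124. 276.]
wedge_grip 0.59 [ 0.559 -0.007  0.065] [278. 195.]
wedge_grip 0.56 [ 0.45  -0.263  0.011] [178. 258.]
wedge_grip 0.36 [ 0.596 -0.028  0.053] [286. 209.]
tray_in 0.73 [0.55  0.286 0.005] [324. 155.]
tray_in 0.4 [ 0.56  -0.006  0.058] [278. 197.]
```

View pics/t0.png

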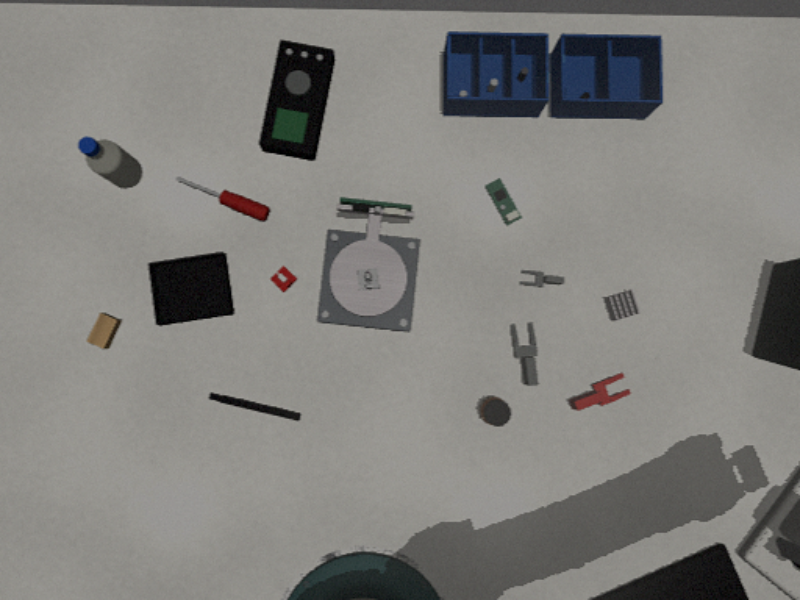

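View pics/s0.png

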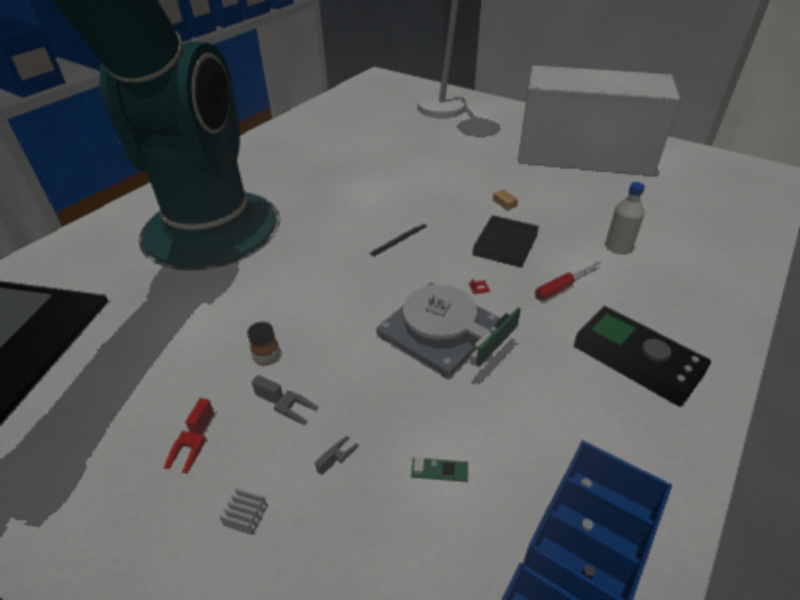

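The wedge candidates in the top picture are the large grey one at (525,350), a small grey one at (542,279) and a red one at (600,392). I choose the large grey one. The clip is the steel one on the pin at (368,279), and the red one at (284,279) is the look-alike. The tray is at (191,288).

```bash
python3 - <<'E'
from h import *
f=dict(np.load("top0.npz")); P=world(f); im=f["pixels"]
def box(x0,x1,y0,y1): 
    return (P[...,0]>x0)&(P[...,0]<x1)&(P[...,1]>y0)&(P[...,1]<y1)
print("bench z",np.nanmedian(P[box(.3,.4,-.1,.1)][:,2]))
m=box(.39,.53,-.31,-.21)
W=P[m&(P[...,2]>.004)]; H=P[m&(P[...,2]>.022)]
print("wedge",len(W),W.min(0),W.max(0)); print("handle",len(H),H.mean(0),np.median(H[:,2]))
(c,s,a)=cv2.minAreaRect(H[:,:2].astype(np.float32)*1000);print(c,s,a)
(c,s,a)=cv2.minAreaRect(W[:,:2].astype(np.float32)*1000);print(c,s,a)
m=box(.45,.7,-.1,.1); D=P[m&(P[...,2]>.042)&(P[...,2]<.07)]
z=np.median(D[:,2]);print("disc z",z)
mk=(m&(abs(P[...,2]-z)<.006)).astype(np.uint8)
cs,_=cv2.findContours(mk,0,2);cc=max(cs,key=cv2.contourArea)
Q=np.array([P[v,u,:2] for u,v in cc[:,0]]); Q=Q[Q[:,0]<np.median(Q[:,0])+.02]
A=np.c_[2*Q,np.ones(len(Q))]; s=np.linalg.lstsq(A,(Q**2).sum(1),rcond=None)[0]
print("disc c",s[:2],"r",np.sqrt(s[2]+s[0]**2+s[1]**2))
B=P[m&(P[...,2]>.012)&(P[...,2]<.035)]
(c,sz,a)=cv2.minAreaRect(B[:,:2].astype(np.float32)*1000);print("base",c,sz,a,np.median(B[:,2]))
T=P[m&(P[...,2]>.062)&(P[...,0]>.61)]; print("board",T.mean(0),T.max(0)[2]);(c,sz,a)=cv2.minAreaRect(T[:,:2].astype(np.float32)*1000);print(c,sz,a)
T=P[m&(P[...,2]>z+.008)&(P[...,0]<.6)];print("pin/lug",len(T)); print(T.round(3)[::3].tolist())
E
```

```text
bench z -0.0010540855348220024
wedge 347 [ 0.39280676 -0.29085704  0.00400841] [ 0.52872631 -0.23008656  0.03729812]
handle 132 [ 0.42334891 -0.25623584  0.03212108] 0.03264369055053923
(423.4720458984375, -257.49749755859375) (43.976287841796875, 17.221824645996094) 6.073711395263672
(461.67138671875, -261.8792419433594) (135.6294403076172, 59.54065704345703) 2.109628915786743
disc z 0.05438817338211316
disc c [5.65361395e-01 1.92010968e-05] r 0.05873927047644995
base (565.5458984375, 0.17014312744140625) (150.10202026367188, 150.3638916015625) 84.57939147949219 0.02217582356873571
board [ 0.67077166 -0.01000623  0.07554563] 0.08553262223831681
(671.0156860351562, -10.137653350830078) (119.52217864990234, 16.453067779541016) 83.79210662841797
pin/lug 30
[[0.577, -0.007, 0.062], [0.57, -0.003, 0.063], [0.566, -0.001, 0.074], [0.563, 0.001, 0.076], [0.565, -0.005, 0.065], [0.562, -0.001, 0.07], [0.56, -0.001, 0.066], [0.551, -0.003, 0.075], [0.549, -0.001, 0.074], [0.548, -0.001, 0.064]]
```

Call:
arm_command --pt "0 0 0 0.136" --pt "0 0 0 0.135" --pt "0.028 -0.038 0.005 0" --pt "0.028 -0.038 0.005 0" --pt "0.028 -0.038 0.005 0" --pt "0.028 -0.038 0.005 0" --pt "0.028 -0.038 0.005 0" --pt "0.028 -0.038 0.005 0" --hand 0

```text
time_s: 1.6
ee_pos: [0.3735, -0.3349, 0.3747]
tcp_rot: [3.137, 0.166, 0.0]
force: [0.2, -1.0, 0.6]
finger_gap: 0.0939
grip_force: 0.0
```

Call:
arm_command --pt "0.028 -0.038 0.005 0" --pt "0.028 -0.036 0.005 0" --pt "0 0 0 0" --pt "0 0 0 0" --pt "0 0 0 0"

```text
time_s: 2.1
ee_pos: [0.4204, -0.258, 0.3647]
tcp_rot: [3.137, 0.164, -0.0]
force: [0.3, -0.2, 0.2]
finger_gap: 0.0941
grip_force: 0.0
```

```bash
cat >> h.py <<'E'
def pose():
    s=manip.observe(); M=R.from_rotvec(s["tcp_rot"]).as_matrix(); return np.array(s["ee_pos"]),M,s
def grasp_pt():
    p,M,s=pose(); return p+.18*M[:,2]
def goto(tgt,yaw):
    "shift in tool axes (after turning) so that the grasp point reaches tgt, tool x at yaw deg"
    p,M,s=pose(); g=p+.18*M[:,2]; psi=np.degrees(np.arctan2(M[1,0],M[0,0]))
    c,t=np.cos(np.radians(yaw)),np.sin(np.radians(yaw)); d=np.array(tgt)-g
    print("g",g.round(4),"psi",psi.round(2),"tilt",np.degrees(np.arccos(-M[2,2])).round(2),"F",np.round(s["force"],1),"turn",np.radians(psi-yaw).round(4),"shift",np.round([c*d[0]+t*d[1],t*d[0]-c*d[1],-d[2]],4),"t",s["time_s"])
E
python3 - <<'E'
from h import *
f=cams.grab_frame("wrist"); np.savez("w1.npz",**f)
P=world(f); cv2.imwrite("pics/w1.png",f["pixels"][:,:,::-1])
print(f["xyz"],R.from_rotvec(f["rotation"]).as_matrix().round(3).tolist())
m=(P[...,2]>.025)&(P[...,2]<.045)&(abs(P[...,0]-.4235)<.06)&(abs(P[...,1]+.2565)<.05)
H=P[m]; print(len(H),np.median(H,0),pix(f,[.4235,-.2565,.034]))
if len(H): print(cv2.minAreaRect(H[:,:2].astype(np.float32)*1000))
b=P[(abs(P[...,2])<.006)];print("bench",np.median(b[:,2]))
goto([.4235,-.2565,.0225],6.07)
E
```

```text
[ 0.49023503 -0.24951036  0.34373495] [[0.105, -0.966, -0.238], [-0.995, -0.101, -0.025], [0.0, 0.24, -0.971]]
763 [ 0.42080841 -0.25500575  0.03285675] [251. 180.]
((402.30010986328125, -242.71702575683594), (37.76395034790039, 92.93881225585938), 57.273799896240234)
bench -0.000870617799486717
g [ 0.4203 -0.2582  0.1847] psi 5.97 tilt 0.02 F [ 1.  -0.6  0.5] turn -0.0018 shift [ 0.0033 -0.0014  0.1622] t 2.15
```

View pics/w1.png

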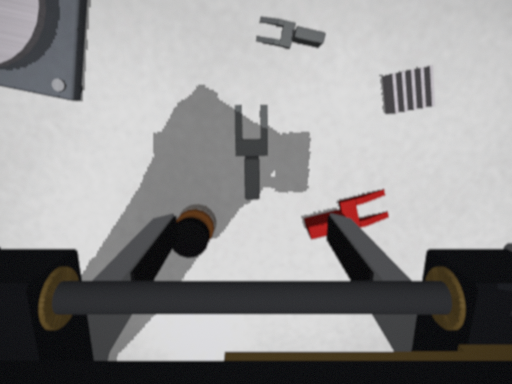

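The wrist picture shows the grey wedge (fork 252,130, handle 252,178), aligned with the tool. The jar at (193,235) and the red wedge at (345,210) are clear of the fingers. I refine the handle centre.

```bash
python3 - <<'E'
from h import *
f=dict(np.load("w1.npz")); P=world(f)
m=((P[...,2]>.020)&(P[...,2]<.045)).astype(np.uint8)
n,l,st,ce=cv2.connectedComponentsWithStats(m)
k=l[180,252]; H=P[l==k]; print(len(H),H.mean(0),cv2.minAreaRect(H[:,:2].astype(np.float32)*1000),(H.min(0),H.max(0)))
m=((P[...,2]>.0035)&(P[...,2]<.045)).astype(np.uint8)
n,l,st,ce=cv2.connectedComponentsWithStats(m); k=l[180,252];H=P[l==k]
print(len(H),cv2.minAreaRect(H[:,:2].astype(np.float32)*1000))
# centreline of fork
g=[]
E
```

```text
645 [ 0.42523396 -0.25662705  0.03266322] ((424.06292724609375, -256.54296875), (43.167972564697266, 15.79854679107666), 6.375251770019531) (array([ 0.40182499, -0.26663021,  0.02164614]), array([ 0.44603137, -0.24668757,  0.03525991]))
1597 ((448.3643493652344, -253.44334411621094), (92.32180786132812, 35.31563949584961), 5.64649772644043)
```

Call:
arm_command --pt "0.004 -0.001 0.03 -0.002" --pt "0 0 0.045 0" --pt "0 0 0.045 0" --pt "0 0 0.03 0" --pt "0 0 0.0115 0" --pt "0 0 0 0" --pt "0 0 0 0"

```text
time_s: 2.85
ee_pos: [0.425, -0.2564, 0.2043]
tcp_rot: [3.136, 0.168, 0.002]
force: [0.1, -0.5, 0.6]
finger_gap: 0.094
grip_force: 0.0
```

Call:
arm_command --pt "0 0 0 0" --pt "0 0 0 0" --pt "0 0 0 0" --pt "0 0 0 0" --pt "0 0 0 0" --pt "0 0 0 0" --pt "0 0 0 0" --pt "0 0 0 0" --hand 1 --force 40

```text
time_s: 3.65
ee_pos: [0.4247, -0.2558, 0.2031]
tcp_rot: [-3.137, -0.169, 0.0]
force: [0.5, 0.9, 0.0]
finger_gap: 0.0334
grip_force: 0.0
```

```bash
python3 - <<'E'
from h import *
goto([.424,-.2565,.0225],6.1)
E
```

```text
g [ 0.4247 -0.2557  0.0231] psi 6.18 tilt 0.01 F [0.5 0.9 0. ] turn 0.0014 shift [-0.0007  0.0007  0.0006] t 3.65
```

Call:
arm_command --pt "0 0 0 0" --pt "0 0 0 0" --pt "0 0 0 0" --pt "0 0 0 0" --pt "0 0 0 0"

```text
time_s: 4.15
ee_pos: [0.4247, -0.2557, 0.2031]
tcp_rot: [-3.137, -0.169, 0.0]
force: [-0.1, 0.4, -0.7]
finger_gap: 0.0158
grip_force: 40.0
```

Call:
arm_command --pt "0 0 -0.03 0" --pt "0 0 -0.04 0" --pt "0 0 -0.04 0" --pt "0 0 -0.03 0" --pt "0 0 0 0"

```text
time_s: 4.65
ee_pos: [0.4254, -0.2561, 0.3468]
tcp_rot: [3.134, 0.169, 0.008]
force: [-0.6, -1.1, -0.3]
finger_gap: 0.016
grip_force: 40.0
```

```bash
python3 - <<'E'
from h import *
goto([.424,-.2565,.0225],6.1)
f=cams.grab_frame("wrist"); np.savez("w2.npz",**f); P=world(f); cv2.imwrite("pics/w2.png",f["pixels"][:,:,::-1])
p,M,s=pose(); T=(P-p)@M  # tool frame
m=((T[...,2]>.155)&(T[...,2]<.23)&(T[...,0]>-.03)&(T[...,0]<.11)&(abs(T[...,1])<.03)); H=T[m]
print(len(H)); 
for x in np.arange(-.02,.1,.008):
    q=H[(H[:,0]>x)&(H[:,0]<x+.008)]
    if len(q)>3: print(round(x+.004,3),len(q),q[:,1].min().round(4),q[:,1].max().round(4),q[:,2].min().round(4),np.median(q[:,2]).round(4))
print("xmax",H[:,0].max())
E
```

```text
g [ 0.4263 -0.2566  0.1669] psi 6.17 tilt 0.34 F [-0.6 -1.1 -0.3] turn 0.0013 shift [-0.0023 -0.0004  0.1444] t 4.65
7464
-0.016 242 -0.0087 0.0068 0.1665 0.168
-0.008 412 -0.0086 0.0073 0.1583 0.1679
0.0 447 -0.0086 0.0072 0.1583 0.1679
0.008 1586 -0.0207 0.0192 0.155 0.1683
0.016 441 -0.0131 0.0137 0.1565 0.168
0.024 1022 -0.0186 0.0174 0.166 0.1901
0.032 839 -0.0186 0.0172 0.189 0.1909
0.04 741 -0.0184 0.0174 0.1891 0.191
0.048 437 -0.0186 0.0174 0.1889 0.1912
0.056 403 -0.0182 0.0175 0.1908 0.1934
0.064 432 -0.0182 0.0175 0.1932 0.196
0.072 405 -0.0182 0.0176 0.1957 0.1987
0.08 57 -0.0183 0.0175 0.1989 0.2001
xmax 0.07687559326162367
```

View pics/w2.png

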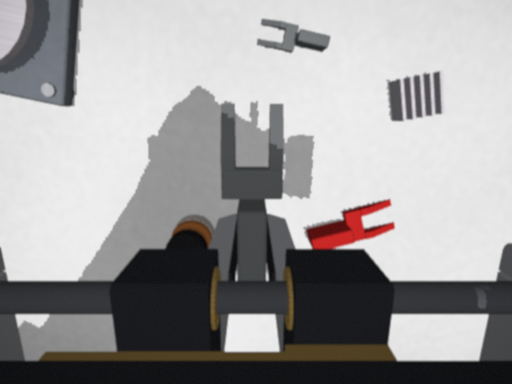

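The wedge is held straight, with its fork at (252,150). In the tool frame the root is 40 mm ahead of the grasp axis and the underside about 22 mm below the grasp point. I move behind the clip, staying high.

Call:
arm_command --pt "0 0 0 0.102" --pt "0 0 0 0.102" --pt "0.002 -0.045 0 0" --pt "0.002 -0.045 0 0" --pt "0.002 -0.045 0 0" --pt "0.002 -0.045 0 0" --pt "0.003 -0.045 0 0" --pt "0.003 -0.043 0 0"

```text
time_s: 5.5
ee_pos: [0.464, 0.0116, 0.342]
tcp_rot: [-3.138, 0.151, 0.003]
force: [1.2, -0.9, -1.6]
finger_gap: 0.0156
grip_force: 40.0
```

Call:
arm_command --pt "0 0 0.015 0" --pt "0 0 0.015 0" --pt "0 0 0 0" --pt "0 0 0 0" --pt "0 0 0 0" --pt "0 0 0 0"

```text
time_s: 6.1
ee_pos: [0.4645, 0.0095, 0.3136]
tcp_rot: [-3.138, 0.152, -0.001]
force: [-0.2, -0.3, -0.7]
finger_gap: 0.0153
grip_force: 40.0
```

```bash
python3 - <<'E'
from h import *
goto([.466,.0096,.137],-5.5)
f=cams.grab_frame("wrist"); np.savez("w3.npz",**f); P=world(f); cv2.imwrite("pics/w3.png",cv2.resize(f["pixels"][:200,120:390,::-1],None,fx=2.9,fy=2.9))
p,M,s=pose(); T=(P-p)@M
disc=T[(T[...,2]>.24)&(T[...,2]<.28)&(abs(T[...,1])<.06)&(T[...,0]<.15)]
zd=np.median(disc[:,2]);print("disc tool z",zd,"world z",p[2]-zd)
m=(T[...,2]<zd-.0105)&(T[...,0]>.08)&(abs(T[...,1])<.03)&(T[...,2]>.2)
m[:, :]&=True
n,l,st,ce=cv2.connectedComponentsWithStats(m.astype(np.uint8))
for k in range(1,n):
    if st[k,4]>8:
        q=T[l==k]; print(st[k],"mean",q.mean(0).round(4),"min",q.min(0).round(4),"max",q.max(0).round(4),"h",(zd-q[:,2].min()).round(4))
m=(T[...,2]<zd-.0035)&(T[...,2]>zd-.0085)&(T[...,0]>.06)&(T[...,0]<.14)&(abs(T[...,1])<.03)
q=T[m]; print("plate",len(q),cv2.minAreaRect(q[:,:2].astype(np.float32)*1000))
for n_ in ["clip","clip_lug","rod"]:
    for d in cams.search_frame("wrist",n_)[:2]: print(n_,d["conf"],((w1(f,d["xyz"])-p)@M).round(4))
E
```

```text
g [0.4646 0.0095 0.1336] psi -5.54 tilt 0.04 F [-0.2 -0.3 -0.7] turn -0.0006 shift [ 0.0014 -0.0002 -0.0034] t 6.1
disc tool z 0.2594109497604403 world z 0.05414164859843473
[245  60  14  16 151] mean [ 0.1008 -0.0013  0.2394] min [ 0.0969 -0.0059  0.2355] max [0.1052 0.0032 0.2488] h 0.0239
[249  83  16  13 145] mean [0.0866 0.002  0.2389] min [ 0.0831 -0.0031  0.2362] max [0.0906 0.0072 0.248 ] h 0.0232
plate 1474 ((98.96414184570312, -0.5997295379638672), (30.920820236206055, 31.357465744018555), 77.622314453125)
clip 0.95 [ 0.0882 -0.1381  0.3152]
clip 0.84 [0.097  0.0031 0.2531]
clip_lug 0.79 [ 0.0895 -0.1384  0.3132]
clip_lug 0.78 [0.1001 0.0039 0.2537]
rod 0.83 [ 0.0987 -0.0035  0.2602]
```

View pics/w3.png

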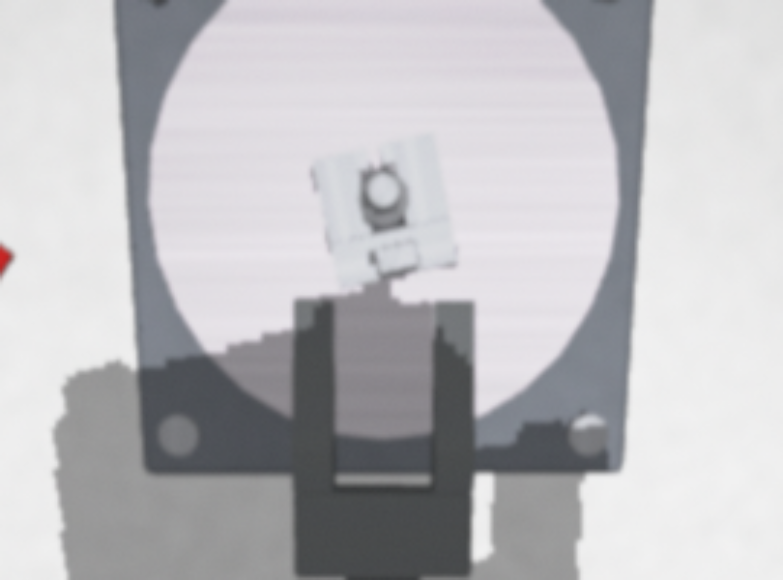

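The close picture shows the steel clip with its lug at (393,257) and the pin at (383,192). It is turned about 13° relative to the tool, so the approach yaw is about +7.1° in the world. I align to it and descend most of the way.

Call:
arm_command --pt "0 0 0 -0.11" --pt "0 0 0 -0.11" --pt "-0.006 0.021 0 0" --pt "0 0 0.02 0" --pt "0 0 0.02 0" --pt "0 0 0 0" --pt "0 0 0 0" --pt "0 0 0 0"

```text
time_s: 7.1
ee_pos: [0.4613, -0.0118, 0.2741]
tcp_rot: [3.136, 0.195, 0.002]
force: [0.6, -0.1, -0.6]
finger_gap: 0.0158
grip_force: 40.0
```

```bash
cat > look.py <<'E'
from h import *
import sys
goto([.461,-.0124,.075],7.1)
f=cams.grab_frame("wrist"); np.savez(sys.argv[1]+".npz",**f); P=world(f); cv2.imwrite(f"pics/{sys.argv[1]}.png",cv2.resize(f["pixels"][:200,120:390,::-1],None,fx=2.9,fy=2.9))
p,M,s=pose(); T=(P-p)@M
dm=(abs(P[...,2]-.0542)<.002)&(T[...,0]>.04)&(T[...,0]<.15)&(abs(T[...,1])<.05)&(abs(T[...,1])>.024)
zd=np.median(T[dm][:,2]);print("disc tool z",zd.round(4))
m=(T[...,2]<zd-.0105)&(T[...,0]>.05)&(abs(T[...,1])<.03)&(T[...,2]>.15)
n,l,st,ce=cv2.connectedComponentsWithStats(m.astype(np.uint8))
for k in range(1,n):
    if st[k,4]>8:
        q=T[l==k]; print("tall",st[k],q.mean(0).round(4),"h",(zd-q[:,2].min()).round(4))
q=T[(abs(T[...,2]-zd+.0055)<.0025)&(T[...,0]>.078)&(T[...,0]<.14)&(abs(T[...,1])<.03)]; print("plate",len(q),cv2.minAreaRect(q[:,:2].astype(np.float32)*1000))
q=T[(T[...,2]>.185)&(T[...,2]<.205)&(T[...,0]>.02)&(T[...,0]<.075)&(abs(T[...,1])<.03)&(T[...,2]<zd-.003)]
for x in (.03,.04,.05,.06,.07):
    a=q[abs(q[:,0]-x)<.004]
    if len(a)>5: print("fork",x,a[:,1].min().round(4),a[:,1].max().round(4),np.median(a[:,2]).round(4))
E
python3 look.py w4
```

```text
g [ 0.4615 -0.0118  0.0941] psi 7.11 tilt 0.06 F [ 0.6 -0.1 -0.6] turn 0.0001 shift [-0.0006  0.0006  0.0191] t 7.1
disc tool z 0.2201
tall [246  41  17  22 248] [0.104  0.0003 0.2005] h 0.0236
tall [246  72  18  14 230] [0.0898 0.0004 0.1996] h 0.0228
tall [221 104  15  48 664] [ 0.063  -0.0149  0.1983] h 0.0277
tall [269 104  15  47 697] [0.0631 0.0129 0.1985] h 0.0272
plate 2206 ((102.48934936523438, 0.3269615173339844), (31.04755973815918, 31.510295867919922), 89.99390411376953)
fork 0.03 -0.0191 0.0167 0.1931
fork 0.04 -0.0188 0.017 0.1933
fork 0.05 -0.0186 0.0168 0.194
fork 0.06 -0.0188 0.017 0.1973
fork 0.07 -0.0188 0.017 0.2005
```

Call:
arm_command --pt "0 0.0012 0.006 0" --pt "0 0 0.006 0" --pt "0 0 0.001 0" --pt "0 0 0 0" --pt "0 0 0 0" --pt "0 0 0 0"

```text
time_s: 7.75
ee_pos: [0.4612, -0.0131, 0.2603]
tcp_rot: [-3.136, -0.194, -0.0]
force: [0.7, 0.3, -0.4]
finger_gap: 0.0158
grip_force: 40.0
```

Call:
arm_command --pt "0 0 0.001 0" --pt "0 0 0 0" --pt "0 0 0 0"

```text
time_s: 8.05
ee_pos: [0.4612, -0.0131, 0.2592]
tcp_rot: [-3.136, -0.194, -0.0]
force: [0.4, 0.1, -1.0]
finger_gap: 0.0156
grip_force: 40.0
```

Call:
arm_command --pt "0 0 0.001 0" --pt "0 0 0 0" --pt "0 0 0 0"

```text
time_s: 8.35
ee_pos: [0.4612, -0.0131, 0.2582]
tcp_rot: [-3.135, -0.194, -0.0]
force: [-0.3, -0.2, -0.6]
finger_gap: 0.016
grip_force: 40.0
```

Call:
arm_command --pt "0 0 0.0005 0" --pt "0 0 0 0" --pt "0 0 0 0"

```text
time_s: 8.65
ee_pos: [0.4614, -0.0131, 0.2579]
tcp_rot: [3.136, 0.194, 0.001]
force: [-0.9, 0.2, 5.7]
finger_gap: 0.0156
grip_force: 40.0
```

Call:
arm_command --pt "0 0 0.0005 0" --pt "0 0 0 0" --pt "0 0 0 0"

```text
time_s: 8.95
ee_pos: [0.4615, -0.0131, 0.2576]
tcp_rot: [3.135, 0.194, 0.002]
force: [-1.4, 0.1, 8.4]
finger_gap: 0.0158
grip_force: 40.0
```

Call:
arm_command --pt "0 0 0.0005 0" --pt "0 0 0 0" --pt "0 0 0 0"

```text
time_s: 9.25
ee_pos: [0.4615, -0.0131, 0.2572]
tcp_rot: [3.135, 0.194, 0.002]
force: [-1.1, 0.2, 9.7]
finger_gap: 0.0157
grip_force: 40.0
```

Call:
arm_command --pt "0 0 -0.0009 0" --pt "0 0 0 0" --pt "0 0 0 0"

```text
time_s: 9.55
ee_pos: [0.4611, -0.0131, 0.2575]
tcp_rot: [-3.135, -0.194, 0.0]
force: [0.2, 0.5, 1.4]
finger_gap: 0.0157
grip_force: 40.0
```

```bash
python3 look.py w5
```

```text
g [ 0.4611 -0.0131  0.0775] psi 7.09 tilt 0.01 F [0.2 0.5 1.4] turn -0.0001 shift [ 0.     -0.0007  0.0025] t 9.55
disc tool z 0.2034
tall [243  31  19  25 312] [ 0.1048 -0.0009  0.1838] h 0.0234
tall [242  66  20  15 292] [ 0.0903 -0.0011  0.183 ] h 0.023
plate 2672 ((103.18270874023438, -0.8448266983032227), (31.65414047241211, 31.066720962524414), 0.2208874672651291)
fork 0.03 -0.019 0.0167 0.1927
fork 0.04 -0.0192 0.017 0.1926
fork 0.05 -0.0191 0.0168 0.1933
fork 0.06 -0.0192 0.0169 0.1963
fork 0.07 -0.0192 0.0169 0.1992
```

Call:
arm_command --pt "0.0015 0 0 0" --pt "0.0015 0 0 0" --pt "0.0015 0 0 0" --pt "0.0015 0 0 0" --pt "0.001 0 0 0" --pt "0 0 0 0"

```text
time_s: 10.2
ee_pos: [0.4683, -0.0122, 0.2576]
tcp_rot: [-3.135, -0.194, -0.0]
force: [-1.0, -0.6, 1.6]
finger_gap: 0.0156
grip_force: 40.0
```

Call:
arm_command --pt "0.001 0 0 0" --pt "0.001 0 0 0" --pt "0.001 0 0 0" --pt "0.001 0 0 0" --pt "0.001 0 0 0" --pt "0 0 0 0"

```text
time_s: 10.8
ee_pos: [0.4732, -0.0116, 0.2576]
tcp_rot: [-3.136, -0.194, -0.0]
force: [1.2, -0.9, 3.4]
finger_gap: 0.0157
grip_force: 40.0
```

Call:
arm_command --pt "0.001 0 0 0" --pt "0.001 0 0 0" --pt "0.001 0 0 0" --pt "0.001 0 0 0" --pt "0 0 0 0"

```text
time_s: 11.3
ee_pos: [0.4772, -0.0111, 0.2576]
tcp_rot: [-3.136, -0.194, -0.0]
force: [0.6, 0.9, 5.1]
finger_gap: 0.0157
grip_force: 40.0
```

Call:
arm_command --pt "0.001 0 0 0" --pt "0.001 0 0 0" --pt "0.001 0 0 0" --pt "0.001 0 0 0" --pt "0 0 0 0"

```text
time_s: 11.8
ee_pos: [0.4812, -0.0106, 0.2577]
tcp_rot: [-3.136, -0.194, -0.001]
force: [-0.5, -0.4, 5.5]
finger_gap: 0.0157
grip_force: 40.0
```

```bash
python3 look.py w6
```

```text
g [ 0.4812 -0.0106  0.0777] psi 7.09 tilt 0.02 F [-0.5 -0.4  5.5] turn -0.0001 shift [-0.0203 -0.0007  0.0027] t 11.8
disc tool z 0.2036
tall [244  76  18  19 243] [ 0.0848 -0.0009  0.1833] h 0.0236
tall [243  99  19  15 281] [ 0.0743 -0.0009  0.1819] h 0.0246
tall [221 148   5   4  11] [ 0.0508 -0.0173  0.1926] h 0.0118
plate 1770 ((102.41368865966797, -0.6988239288330078), (48.48557662963867, 31.03417205810547), 1.0757595300674438)
fork 0.03 -0.019 0.0168 0.1926
fork 0.04 -0.0193 0.0168 0.1927
fork 0.05 -0.0191 0.0168 0.1932
fork 0.06 -0.0192 0.0169 0.1962
fork 0.07 -0.0192 0.0169 0.1976
```

View pics/w6.png

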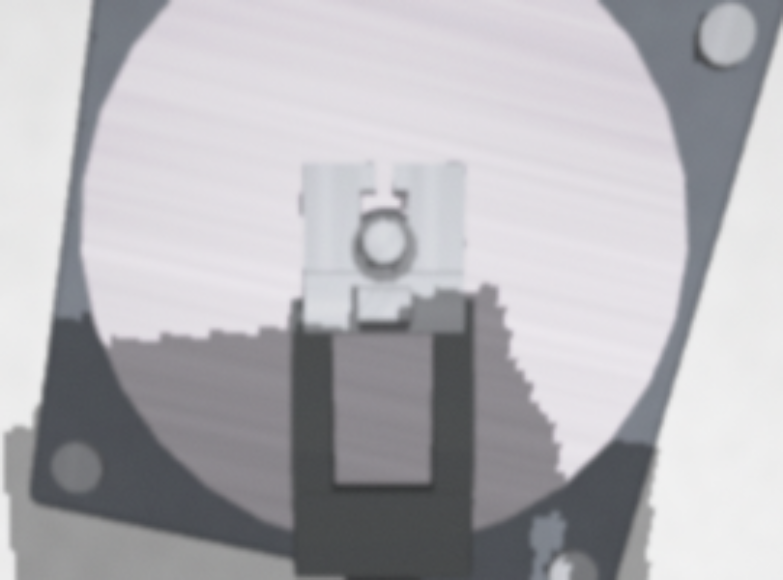

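The tines (305–330 and 440–470, row 300) are under the plate. The clip has shifted a little forward against the pin at (383,242), and the forces are small. I continue.

Call:
arm_command --pt "0.001 0 0 0" --pt "0.001 0 0 0" --pt "0.001 0 0 0" --pt "0.001 0 0 0" --pt "0 0 0 0"

```text
time_s: 12.35
ee_pos: [0.4852, -0.0101, 0.2577]
tcp_rot: [3.136, 0.194, 0.001]
force: [-0.2, 0.3, 7.3]
finger_gap: 0.016
grip_force: 40.0
```

Call:
arm_command --pt "0.001 0 0 0" --pt "0.001 0 0 0" --pt "0.001 0 0 0" --pt "0 0 0 0"

```text
time_s: 12.75
ee_pos: [0.4881, -0.0098, 0.2578]
tcp_rot: [3.136, 0.194, 0.0]
force: [-1.7, -0.4, 8.9]
finger_gap: 0.0158
grip_force: 40.0
```

Call:
arm_command --pt "0.001 0 0 0" --pt "0.001 0 0 0" --pt "0.001 0 0 0" --pt "0 0 0 0"

```text
time_s: 13.15
ee_pos: [0.491, -0.0094, 0.2578]
tcp_rot: [3.135, 0.194, -0.0]
force: [-3.8, -0.7, 11.1]
finger_gap: 0.0157
grip_force: 40.0
```

```bash
python3 look.py w7
```

```text
g [ 0.4909 -0.0095  0.0778] psi 7.09 tilt 0.02 F [-3.8 -0.7 11.1] turn -0.0001 shift [-0.03   -0.0008  0.0028] t 13.15
disc tool z 0.2037
tall [243  95  18  19 222] [ 0.0754 -0.0009  0.1833] h 0.0237
tall [240 116  33  19 360] [ 0.0648 -0.0004  0.1817] h 0.0273
tall [233 129   6   5  10] [ 0.0611 -0.01    0.1926] h 0.0113
plate 819 ((83.9494400024414, -0.9022655487060547), (11.888111114501953, 30.42052459716797), 0.010061124339699745)
fork 0.03 -0.0189 0.0168 0.1926
fork 0.04 -0.0192 0.0168 0.1926
fork 0.05 -0.0191 0.0168 0.1933
fork 0.06 -0.0192 0.0169 0.1944
fork 0.07 -0.0193 0.0169 0.1958
```

Call:
arm_command --pt "0 0 -0.0003 0" --pt "0 0 0 0" --pt "0 0 0 0"

```text
time_s: 13.5
ee_pos: [0.4909, -0.0095, 0.2579]
tcp_rot: [-3.136, -0.194, 0.0]
force: [-1.1, -0.7, 4.8]
finger_gap: 0.0155
grip_force: 40.0
```

Call:
arm_command --pt "0 0 -0.0002 0" --pt "0 0 0 0" --pt "0 0 0 0"

```text
time_s: 13.8
ee_pos: [0.4908, -0.0094, 0.2579]
tcp_rot: [-3.135, -0.194, 0.001]
force: [-0.1, -0.8, 1.0]
finger_gap: 0.0157
grip_force: 40.0
```

Call:
arm_command --pt "0.001 0 0 0" --pt "0.001 0 0 0" --pt "0.001 0 0 0" --pt "0 0 0 0"

```text
time_s: 14.2
ee_pos: [0.494, -0.009, 0.2579]
tcp_rot: [-3.135, -0.194, 0.0]
force: [-2.0, -0.1, -0.0]
finger_gap: 0.016
grip_force: 40.0
```

Call:
arm_command --pt "0.001 0 0 0" --pt "0.001 0 0 0" --pt "0.001 0 0 0" --pt "0 0 0 0"

```text
time_s: 14.6
ee_pos: [0.4968, -0.0087, 0.258]
tcp_rot: [-3.136, -0.194, 0.001]
force: [-4.3, -0.8, 2.4]
finger_gap: 0.0155
grip_force: 40.0
```

Call:
arm_command --pt "0.001 0 0 0" --pt "0.001 0 0 0" --pt "0 0 0 0"

```text
time_s: 14.9
ee_pos: [0.4986, -0.0085, 0.258]
tcp_rot: [3.135, 0.194, -0.002]
force: [-7.3, -0.9, 6.0]
finger_gap: 0.0159
grip_force: 40.0
```

```bash
python3 look.py w8
```

```text
g [ 0.4983 -0.0085  0.078 ] psi 7.09 tilt 0.08 F [-7.3 -0.9  6. ] turn -0.0002 shift [-0.0375 -0.0008  0.003 ] t 14.9
disc tool z 0.2037
tall [245 110  17  18 206] [ 0.0682 -0.0008  0.183 ] h 0.0236
tall [225 129  55  23 847] [ 0.0564 -0.001   0.187 ] h 0.0288
plate 344 ((79.9471435546875, -0.8337001800537109), (31.658002853393555, 3.8919966220855713), 89.99440002441406)
fork 0.03 -0.019 0.0169 0.1927
fork 0.04 -0.0192 0.017 0.1928
fork 0.05 -0.0191 0.0168 0.1927
fork 0.06 -0.0192 0.0169 0.1939
fork 0.07 -0.0192 0.0169 0.1966
```

Call:
arm_command --pt "0 0 -0.0002 0" --pt "0.001 0 0 0" --pt "0.001 0 0 0" --pt "0 0 0 0"

```text
time_s: 15.35
ee_pos: [0.5005, -0.0083, 0.258]
tcp_rot: [3.135, 0.194, -0.003]
force: [-7.0, -0.8, 3.1]
finger_gap: 0.0159
grip_force: 40.0
```

Call:
arm_command --pt "0.001 0 0 0" --pt "0.001 0 0 0" --pt "0 0 0 0"

```text
time_s: 15.65
ee_pos: [0.5033, -0.0079, 0.2584]
tcp_rot: [-3.135, -0.194, -0.002]
force: [0.3, -0.1, -0.7]
finger_gap: 0.0156
grip_force: 40.0
```

Call:
arm_command --pt "0.001 0 0 0" --pt "0.001 0 0 0" --pt "0 0 0 0"

```text
time_s: 15.95
ee_pos: [0.505, -0.0076, 0.2583]
tcp_rot: [-3.135, -0.194, -0.0]
force: [0.0, 0.3, -0.8]
finger_gap: 0.0156
grip_force: 40.0
```

```bash
python3 look.py w9
```

```text
g [ 0.505  -0.0076  0.0783] psi 7.1 tilt 0.01 F [ 0.   0.3 -0.8] turn -0.0001 shift [-0.0443 -0.0007  0.0033] t 15.95
disc tool z 0.2042
tall [ 220  123   64   33 1473] [ 0.0569 -0.0008  0.1878] h 0.0314
plate 0 ((0.0, 0.0), (0.0, 0.0), 0.0)
fork 0.03 -0.019 0.0168 0.1927
fork 0.04 -0.0192 0.0169 0.1927
fork 0.05 -0.0191 0.0169 0.1901
fork 0.06 -0.0191 0.0169 0.1929
fork 0.07 -0.0192 0.017 0.1955
```

View pics/w9.png

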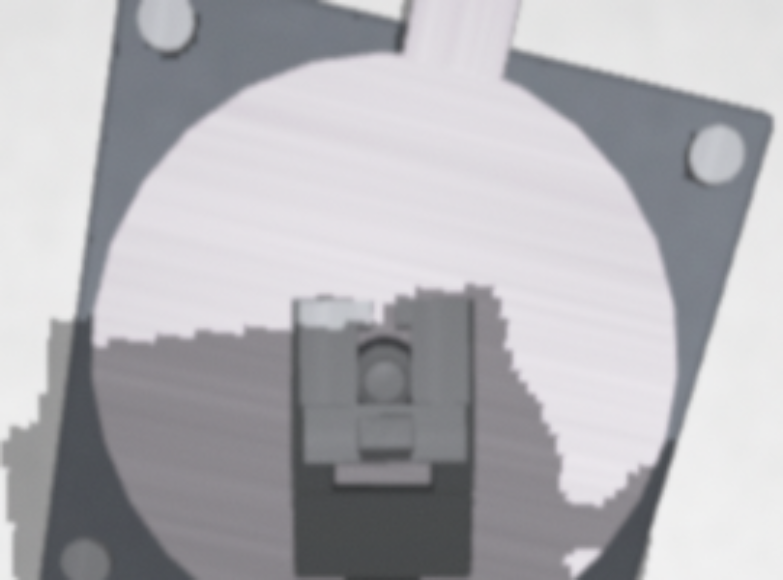

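```bash
cat > plate.py <<'E'
from h import *
import sys
f=dict(np.load(sys.argv[1]+".npz")); P=world(f); p,M,s=pose(); T=(P-p)@M; zd=np.nanmedian(T[(abs(P[...,2]-.0542)<.002)][:,2])
for x in np.arange(.03,.1,.004):
    a=T[(abs(T[...,0]-x)<.002)&(abs(abs(T[...,1]+.0009)-.011)<.003)]
    c=T[(abs(T[...,0]-x)<.002)&(abs(T[...,1]+.0009)<.003)]
    print(round(x,3),len(a),"side h",((zd-np.median(a[:,2]))*1000).round(1),"mid h",((zd-np.median(c[:,2]))*1000).round(1))
E
python3 plate.py w9
```

```text
0.03 1349 side h 124.5 mid h 116.4
0.034 2405 side h 118.8 mid h 11.6
0.038 167 side h 11.3 mid h 10.9
0.042 143 side h 11.3 mid h -0.0
0.046 125 side h 14.7 mid h 17.2
0.05 151 side h 14.2 mid h 30.1
0.054 169 side h 13.0 mid h 29.3
0.058 151 side h 12.1 mid h 21.3
0.062 170 side h 10.9 mid h 22.2
0.066 153 side h 9.8 mid h 10.1
0.07 149 side h 8.9 mid h 0.9
0.074 169 side h 7.7 mid h 0.4
0.078 133 side h 0.2 mid h -0.0
0.082 165 side h -0.1 mid h -0.2
0.086 147 side h 0.1 mid h 0.1
0.09 156 side h 0.1 mid h 0.1
0.094 157 side h -0.1 mid h -0.2
0.098 158 side h 0.1 mid h 0.1
```

The clip (lug 385,435, pin 385,380) is tilted lug-up with its jaws still on the bead. The root is about 21 mm from the pin. I press down lightly again and continue.

Call:
arm_command --pt "0 0 0.0003 0" --pt "0.001 0 0 0" --pt "0.001 0 0 0" --pt "0 0 0 0"

```text
time_s: 16.4
ee_pos: [0.507, -0.0074, 0.2581]
tcp_rot: [-3.136, -0.194, -0.0]
force: [0.1, -0.7, 3.6]
finger_gap: 0.0156
grip_force: 40.0
```

Call:
arm_command --pt "0.001 0 0 0" --pt "0.001 0 0 0" --pt "0 0 0 0"

```text
time_s: 16.7
ee_pos: [0.5089, -0.0072, 0.2581]
tcp_rot: [-3.136, -0.194, -0.0]
force: [-0.8, -0.8, 5.7]
finger_gap: 0.0154
grip_force: 40.0
```

```bash
python3 look.py w10; python3 plate.py w10|sed -n 4,14p
```

```text
g [ 0.509  -0.0072  0.0781] psi 7.09 tilt 0.01 F [-0.8 -0.8  5.7] turn -0.0002 shift [-0.0483 -0.0008  0.0031] t 16.7
disc tool z 0.204
tall [ 223  108   60   45 1996] [ 0.0607 -0.0009  0.1906] h 0.0238
tall [243 153  20   3  45] [ 5.06e-02 -1.00e-04  1.74e-01] h 0.0316
plate 0 ((0.0, 0.0), (0.0, 0.0), 0.0)
fork 0.03 -0.019 0.0168 0.1927
fork 0.04 -0.0191 0.0169 0.1926
fork 0.05 -0.0191 0.0169 0.1901
fork 0.06 -0.0192 0.0169 0.1918
fork 0.07 -0.0191 0.017 0.1931
0.042 111 side h 12.7 mid h 7.5
0.046 154 side h 14.8 mid h 30.7
0.05 159 side h 14.2 mid h 29.8
0.054 170 side h 13.6 mid h 21.3
0.058 154 side h 12.8 mid h 21.9
0.062 174 side h 12.3 mid h 10.3
0.066 154 side h 11.7 mid h 0.7
0.07 175 side h 11.1 mid h 9.8
0.074 145 side h 3.2 mid h 0.2
0.078 156 side h -0.1 mid h -0.1
0.082 146 side h 0.1 mid h 0.2
```

Call:
arm_command --pt "0 0 -0.0002 0" --pt "0.001 0 0 0" --pt "0.001 0 0 0" --pt "0 0 0 0"

```text
time_s: 17.15
ee_pos: [0.5109, -0.0069, 0.2581]
tcp_rot: [-3.135, -0.194, -0.0]
force: [-0.2, -0.6, 2.0]
finger_gap: 0.0156
grip_force: 40.0
```

Call:
arm_command --pt "0.001 0 0 0" --pt "0.001 0 0 0" --pt "0 0 0 0" --pt "0 0 0 0"

```text
time_s: 17.55
ee_pos: [0.5128, -0.0067, 0.2582]
tcp_rot: [-3.135, -0.194, -0.0]
force: [1.1, 0.6, 2.0]
finger_gap: 0.0161
grip_force: 40.0
```

```bash
python3 look.py w11; python3 plate.py w11|sed -n 3,14p
```

```text
g [ 0.5129 -0.0067  0.0782] psi 7.09 tilt 0.01 F [1.1 0.6 2. ] turn -0.0001 shift [-0.0522 -0.0007  0.0032] t 17.55
disc tool z 0.204
tall [ 220  120   64   34 1245] [ 0.0567 -0.0008  0.1904] h 0.0238
plate 0 ((0.0, 0.0), (0.0, 0.0), 0.0)
fork 0.03 -0.019 0.0167 0.1926
fork 0.04 -0.0192 0.0169 0.189
fork 0.05 -0.0192 0.0168 0.1902
fork 0.06 -0.0192 0.0169 0.1929
fork 0.07 -0.0192 0.0169 0.1953
0.038 112 side h 11.6 mid h 11.8
0.042 166 side h 15.9 mid h 31.4
0.046 160 side h 15.0 mid h 31.2
0.05 159 side h 14.0 mid h 21.8
0.054 166 side h 13.1 mid h 22.1
0.058 153 side h 12.0 mid h 10.4
0.062 176 side h 11.1 mid h 0.7
0.066 153 side h 10.2 mid h 1.0
0.07 152 side h 4.6 mid h 0.1
0.074 169 side h 2.7 mid h -0.0
0.078 159 side h 0.2 mid h -0.1
0.082 153 side h 0.0 mid h 0.2
```

Call:
arm_command --pt "0.001 0 0 0" --pt "0.001 0 0 0" --pt "0 0 0 0" --pt "0 0 0 0"

```text
time_s: 18.0
ee_pos: [0.5148, -0.0064, 0.2582]
tcp_rot: [-3.136, -0.194, -0.0]
force: [-0.5, -0.6, 2.9]
finger_gap: 0.0156
grip_force: 40.0
```

Call:
arm_command --pt "0.001 0 0 0" --pt "0.0005 0 0 0" --pt "0 0 0 0" --pt "0 0 0 0"

```text
time_s: 18.4
ee_pos: [0.5162, -0.0063, 0.2581]
tcp_rot: [-3.136, -0.194, 0.0]
force: [-1.1, -0.2, 4.7]
finger_gap: 0.0158
grip_force: 40.0
```

```bash
python3 look.py w12; python3 plate.py w12|sed -n 2,14p
```

```text
g [ 0.5162 -0.0062  0.0781] psi 7.09 tilt 0.0 F [-1.1 -0.2  4.7] turn -0.0001 shift [-0.0556 -0.0007  0.0031] t 18.4
disc tool z 0.204
tall [220 126  64  28 954] [ 0.0551 -0.0011  0.1908] h 0.0229
plate 0 ((0.0, 0.0), (0.0, 0.0), 0.0)
fork 0.03 -0.0189 0.0167 0.1927
fork 0.04 -0.0192 0.0169 0.1874
fork 0.05 -0.0191 0.0168 0.1905
fork 0.06 -0.0192 0.0169 0.1936
fork 0.07 -0.0191 0.017 0.1996
0.034 2349 side h 119.0 mid h 11.6
0.038 156 side h 17.5 mid h 24.5
0.042 171 side h 16.3 mid h 32.9
0.046 154 side h 15.0 mid h 22.1
0.05 166 side h 13.8 mid h 22.1
0.054 155 side h 12.7 mid h 11.3
0.058 151 side h 11.4 mid h 1.3
0.062 168 side h 10.1 mid h 1.1
0.066 151 side h 6.0 mid h 0.5
0.07 152 side h 3.9 mid h -0.0
0.074 171 side h 2.7 mid h 0.2
0.078 156 side h -0.1 mid h -0.0
0.082 149 side h 0.0 mid h 0.1
```

View pics/w12.png

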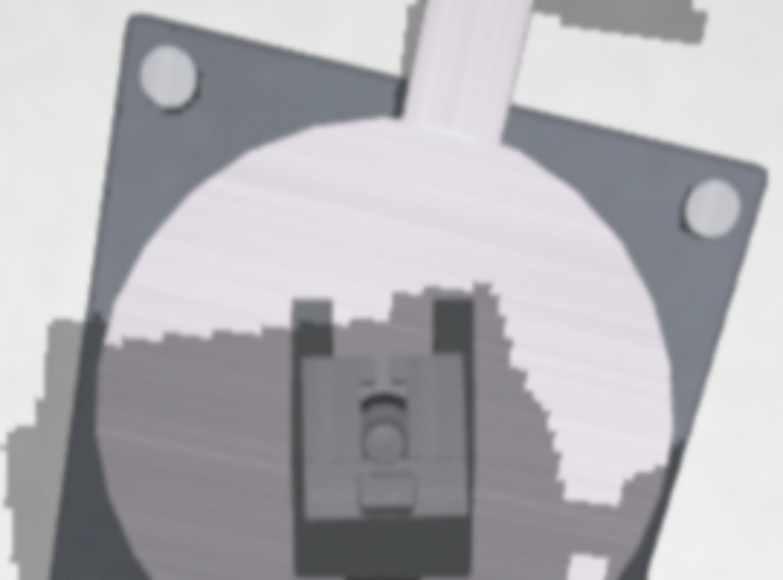

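The clip now sits high: the underside at the pin is about 10 mm, lug at (385,490), root about 10 mm from the pin. I push 1 mm more, hold, then back out slowly.

Call:
arm_command --pt "0.0005 0 -0.0001 0" --pt "0.0005 0 0 0" --pt "0 0 0 0" --pt "0 0 0 0" --pt "0 0 0 0"

```text
time_s: 18.95
ee_pos: [0.5172, -0.0061, 0.2582]
tcp_rot: [-3.135, -0.194, -0.0]
force: [-1.4, -0.2, 2.2]
finger_gap: 0.0159
grip_force: 40.0
```

Call:
arm_command --pt "-0.001 0 0 0" --pt "-0.002 0 0 0" --pt "-0.002 0 0 0" --pt "-0.002 0 0 0" --pt "-0.002 0 0 0" --pt "-0.002 0 0 0" --pt "0 0 0 0" --pt "0 0 0 0"

```text
time_s: 19.75
ee_pos: [0.5063, -0.0075, 0.2583]
tcp_rot: [-3.136, -0.194, -0.0]
force: [0.8, 0.5, -0.3]
finger_gap: 0.0159
grip_force: 40.0
```

```bash
python3 look.py w13; python3 plate.py w13|sed -n 2,15p
```

```text
g [ 0.5063 -0.0075  0.0783] psi 7.09 tilt 0.0 F [ 0.8  0.5 -0.3] turn -0.0002 shift [-0.0456 -0.0007  0.0033] t 19.75
disc tool z 0.2041
tall [ 220  104   64   52 2445] [ 0.0619 -0.0008  0.1899] h 0.0319
plate 0 ((0.0, 0.0), (0.0, 0.0), 0.0)
fork 0.03 -0.019 0.0167 0.1926
fork 0.04 -0.0191 0.0168 0.1927
fork 0.05 -0.0191 0.0168 0.19
fork 0.06 -0.0192 0.0169 0.1914
fork 0.07 -0.0192 0.0169 0.1927
0.034 2358 side h 118.8 mid h 11.7
0.038 167 side h 11.2 mid h 11.0
0.042 137 side h 11.4 mid h -0.1
0.046 126 side h 14.7 mid h 30.7
0.05 158 side h 14.3 mid h 30.4
0.054 171 side h 13.7 mid h 14.4
0.058 150 side h 13.2 mid h 22.0
0.062 175 side h 12.7 mid h 21.7
0.066 153 side h 12.1 mid h 7.6
0.07 175 side h 11.6 mid h 0.1
0.074 154 side h 11.1 mid h 9.8
0.078 152 side h 0.2 mid h 0.1
0.082 150 side h -0.0 mid h -0.2
0.086 149 side h 0.1 mid h 0.0
```

Call:
arm_command --pt "-0.003 0 0 0" --pt "-0.004 0 0 0" --pt "-0.004 0 0 0" --pt "-0.004 0 0 0" --pt "-0.004 0 0 0" --pt "-0.004 0 0 0" --pt "-0.005 0 0 0" --pt "-0.005 0 0 0"

```text
time_s: 20.6
ee_pos: [0.4731, -0.0116, 0.2582]
tcp_rot: [-3.136, -0.194, 0.0]
force: [0.3, -0.2, -0.9]
finger_gap: 0.0157
grip_force: 40.0
```

Call:
arm_command --pt "-0.005 0 0 0" --pt "-0.01 0 0 0" --pt "-0.01 0 -0.005 0" --pt "0 0 -0.01 0" --pt "0 0 0 0" --pt "0 0 0 0"

```text
time_s: 21.2
ee_pos: [0.4491, -0.0147, 0.2738]
tcp_rot: [3.135, 0.194, 0.002]
force: [-0.0, -0.2, -0.8]
finger_gap: 0.0156
grip_force: 40.0
```

```bash
python3 look.py w14; python3 plate.py w14|sed -n 13,30p
```

```text
g [ 0.4493 -0.0147  0.0938] psi 7.08 tilt 0.08 F [-0.  -0.2 -0.8] turn -0.0003 shift [ 0.0119 -0.0008  0.0188] t 21.2
disc tool z 0.2194
tall [ 224    8   57   36 1628] [ 0.1188 -0.0009  0.2041] h 0.0238
tall [242  60  18  18 299] [ 0.095  -0.0015  0.2017] h 0.0216
tall [220 103  15  49 721] [ 0.0633 -0.015   0.197 ] h 0.0278
tall [269 103  15  49 728] [0.0633 0.0129 0.197 ] h 0.0274
plate 764 ((109.67337036132812, -1.123356819152832), (24.645353317260742, 31.032941818237305), 0.4479365646839142)
fork 0.03 -0.019 0.0168 0.1923
fork 0.04 -0.0192 0.017 0.1924
fork 0.05 -0.0191 0.0169 0.193
fork 0.06 -0.019 0.017 0.196
fork 0.07 -0.0191 0.017 0.1991
0.078 134 side h 0.3 mid h 0.2
0.082 137 side h -0.1 mid h -0.2
0.086 115 side h 0.0 mid h 0.0
0.09 133 side h -0.0 mid h 0.5
0.094 133 side h -0.1 mid h 19.4
0.098 156 side h 3.1 mid h 15.9
```

View pics/w14.png

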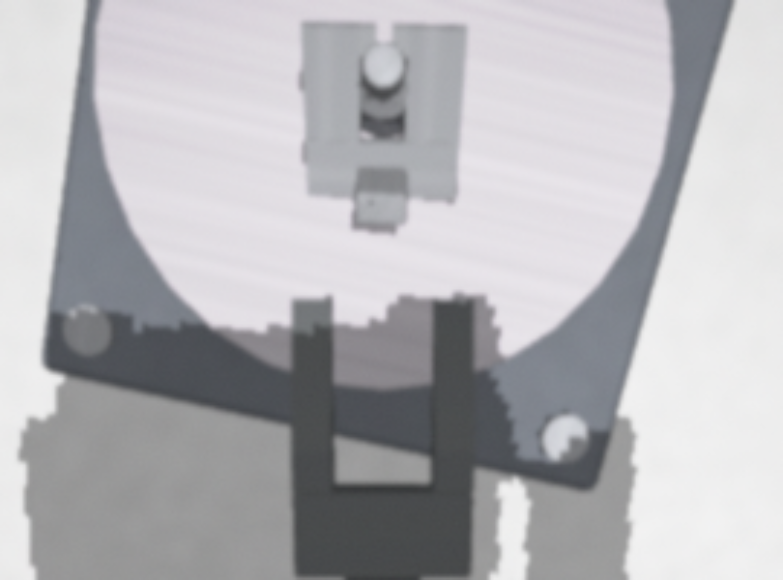

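The clip hangs loose on the pin at (382,68) with its lug sagging at (380,208), and the fork is clear. I put the wedge back where it lay.

Call:
arm_command --pt "0 0 -0.02 0" --pt "-0.01 0.045 0 0" --pt "-0.01 0.048 0 0" --pt "-0.01 0.048 0 0" --pt "-0.01 0.048 0 0" --pt "-0.015 0.047 0 0" --pt "0 0 0.03 0" --pt "0 0 0.03 0"

```text
time_s: 22.05
ee_pos: [0.4231, -0.2573, 0.2326]
tcp_rot: [3.135, 0.19, 0.002]
force: [0.5, 1.8, -0.7]
finger_gap: 0.016
grip_force: 40.0
```

Call:
arm_command --pt "0 0 0.015 0" --pt "0 0 0.01 0" --pt "0 0 0.003 0" --pt "0 0 0 0" --pt "0 0 0 0"

```text
time_s: 22.55
ee_pos: [0.4236, -0.2557, 0.2059]
tcp_rot: [3.135, 0.195, 0.001]
force: [0.5, -0.0, -0.5]
finger_gap: 0.0159
grip_force: 40.0
```

```bash
python3 - <<'E'
from h import *
goto([.424,-.2565,.0237],7.1)
E
```

```text
g [ 0.4238 -0.2558  0.0259] psi 7.1 tilt 0.06 F [ 0.5 -0.  -0.5] turn 0.0 shift [0.0001 0.0007 0.0022] t 22.55
```

Call:
arm_command --pt "0 0 0.001 0" --pt "0 0 0.001 0" --pt "0 0 0.0007 0" --pt "0 0 0 0" --pt "0 0 0 0"

```text
time_s: 23.05
ee_pos: [0.4235, -0.2557, 0.2031]
tcp_rot: [3.135, 0.194, 0.001]
force: [-2.2, 1.5, 10.2]
finger_gap: 0.0161
grip_force: 40.0
```

Call:
arm_command --pt "0 0 0 0" --pt "0 0 0 0" --pt "0 0 0 0" --pt "0 0 0 0" --pt "0 0 0 0" --pt "0 0 0 0" --pt "0 0 0 0" --pt "0 0 0 0" --hand 0

```text
time_s: 23.85
ee_pos: [0.4233, -0.2556, 0.2025]
tcp_rot: [-3.136, -0.194, 0.0]
force: [-0.0, 0.0, 0.2]
finger_gap: 0.076
grip_force: 0.0
```

Call:
arm_command --pt "0 0 -0.03 0" --pt "0 0 -0.04 0" --pt "0 0 -0.04 0" --pt "0 0 -0.04 0" --pt "0 0 0 0" --pt "0 0 0 0"

```text
time_s: 24.45
ee_pos: [0.4233, -0.2557, 0.3531]
tcp_rot: [3.135, 0.194, 0.002]
force: [0.1, -1.1, -1.2]
finger_gap: 0.0941
grip_force: 0.0
```

```bash
python3 - <<'E'
from h import *
f=cams.grab_frame("wrist"); P=world(f); p,M,s=pose(); T=(P-p)@M
m=(P[...,2]>.005)&(P[...,2]<.045)&(T[...,0]>-.025)&(T[...,0]<.09)&(abs(T[...,1])<.025); H=P[m]
b=(abs(T[...,0]-.045)<.006)&(abs(T[...,1])<.02); print(len(H),H[:,2].max(),np.median(H[H[:,2]<.016][:,2]))
d=np.array([.5651,.0011]); 
goto([.549,-.001,.16],7.1)
E
```

```text
1630 0.03506654781920426 0.009852423806436722
g [ 0.423  -0.2555  0.1722] psi 7.09 tilt 0.02 F [ 0.1 -0.7 -1.2] turn -0.0002 shift [ 0.1565 -0.237   0.0122] t 24.5
```

Call:
arm_command --pt "0.016 -0.04 0 0" --pt "0.016 -0.04 0 0" --pt "0.016 -0.04 0 0" --pt "0.016 -0.04 0 0" --pt "0.016 -0.04 0 0" --pt "0.017 -0.037 0.012 0" --pt "0 0 0 0" --pt "0 0 0 0"

```text
time_s: 25.3
ee_pos: [0.4901, -0.0079, 0.3391]
tcp_rot: [-3.135, -0.197, 0.004]
force: [-0.4, -0.8, 0.1]
finger_gap: 0.0942
grip_force: 0.0
```

```bash
cat > lug.py <<'E'
from h import *
import sys
f=cams.grab_frame("wrist"); P=world(f); p,M,s=pose()
goto([.549,-.001,.08],7.1)
y=np.radians(7.1); Rz=np.array([[np.cos(y),np.sin(y)],[-np.sin(y),np.cos(y)]])
Q=P.copy(); Q[...,:2]=(P[...,:2]-[.5651,.0011])@Rz.T; zd=np.nanmedian(P[(abs(P[...,2]-.0542)<.002)][:,2]); Q[...,2]-=zd
print("disc",zd)
for x in np.arange(-.032,.02,.003):
    a=Q[(abs(Q[...,0]-x)<.0015)&(abs(abs(Q[...,1])-.011)<.003)]; c=Q[(abs(Q[...,0]-x)<.0015)&(abs(Q[...,1])<.0035)]
    print(round(x*1000),"side",len(a),(np.median(a[:,2])*1000).round(1) if len(a) else "","mid",(np.median(c[:,2])*1000).round(1) if len(c) else "")
m=(Q[...,2]>.009)&(Q[...,0]>-.035)&(Q[...,0]<-.012)&(abs(Q[...,1])<.008); L=Q[m]; print("lug",len(L),L.min(0).round(4),L.max(0).round(4),L.mean(0).round(4))
m=(Q[...,2]>.002)&(Q[...,2]<.016)&(abs(Q[...,0])<.035)&(abs(Q[...,1])<.025); print(cv2.minAreaRect(Q[m][:,:2].astype(np.float32)*1000))
np.savez("last.npz",**f)
E
python3 lug.py
```

```text
g [ 0.4896 -0.0088  0.1595] psi 7.09 tilt 0.12 F [ 0.  -1.8 -0.4] turn -0.0001 shift [ 0.0599 -0.0005  0.0795] t 25.35
disc 0.054148048839132046
-32 side 42 0.1 mid -0.2
-29 side 56 0.2 mid -0.1
-26 side 42 0.2 mid 18.5
-23 side 56 -0.1 mid 19.8
-20 side 42 2.0 mid 17.6
-17 side 59 4.8 mid 11.7
-14 side 44 6.3 mid 6.8
-11 side 57 7.7 mid 7.6
-8 side 57 9.4 mid 1.1
-5 side 59 11.0 mid 8.8
-2 side 59 12.5 mid 21.8
1 side 54 14.0 mid 22.0
4 side 64 15.4 mid 16.4
7 side 60 17.0 mid 16.0
10 side 31 0.6 mid 0.2
13 side 60 0.0 mid 0.1
16 side 60 -0.1 mid 0.0
19 side 60 -0.1 mid 0.0
lug 172 [-0.0262 -0.0043  0.0091] [-0.0155  0.0047  0.0218] [-0.0209  0.0002  0.0166]
((3.4293975830078125, 1.0126266479492188), (37.70930862426758, 51.763710021972656), 87.6446304321289)
```

Call:
arm_command --pt "0.026 -0.0007 0.01 0" --pt "0.026 0 0.02 0" --pt "0 0 0.02 0" --pt "0 0 0.015 0" --pt "0 0 0 0" --pt "0 0 0 0"

```text
time_s: 25.95
ee_pos: [0.5416, -0.0019, 0.2759]
tcp_rot: [3.136, 0.193, -0.001]
force: [0.4, -0.2, 0.5]
finger_gap: 0.0941
grip_force: 0.0
```

```bash
python3 - <<'E'
from h import *
y=np.radians(7.1);d=np.array([np.cos(y),np.sin(y)]); n=np.array([-d[1],d[0]])
t=np.array([.5651,.0011])-.024*d+.0002*n; goto([*t,.082],7.1)
f=cams.grab_frame("wrist"); cv2.imwrite("pics/w16.png",f["pixels"][:,:,::-1])
E
```

```text
g [ 0.5415 -0.0019  0.0959] psi 7.05 tilt 0.02 F [ 0.4 -0.2  0.5] turn -0.0008 shift [-0.0002 -0.0003  0.0139] t 25.95
```

View pics/w16.png

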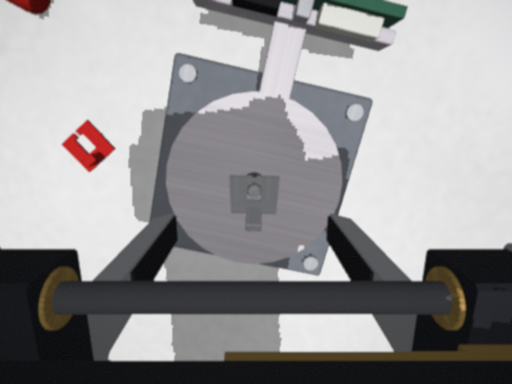

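The clip (254,190) and its lug (254,220) lie midway between the fingers. I descend and grip the lug.

Call:
arm_command --pt "0 0 0.007 0" --pt "0 0 0.0065 0" --pt "0 0 0 0" --pt "0 0 0 0"

```text
time_s: 26.4
ee_pos: [0.5418, -0.0013, 0.262]
tcp_rot: [-3.135, -0.194, 0.0]
force: [-0.6, 0.4, 0.6]
finger_gap: 0.0945
grip_force: 0.0
```

Call:
arm_command --pt "0 0 0 0" --pt "0 0 0 0" --pt "0 0 0 0" --pt "0 0 0 0" --pt "0 0 0 0" --pt "0 0 0 0" --pt "0 0 0 0" --pt "0 0 0 0" --hand 1 --force 15

```text
time_s: 27.2
ee_pos: [0.5418, -0.0014, 0.262]
tcp_rot: [-3.135, -0.194, 0.0]
force: [-0.3, -0.4, 0.2]
finger_gap: 0.0335
grip_force: 0.0
```

Call:
arm_command --pt "0 0 0 0" --pt "0 0 0 0" --pt "0 0 0 0" --pt "0 0 0 0" --pt "0 0 0 0" --pt "0 0 0 0"

```text
time_s: 27.8
ee_pos: [0.5418, -0.0014, 0.2621]
tcp_rot: [3.136, 0.194, 0.0]
force: [0.4, -1.6, 1.3]
finger_gap: 0.0097
grip_force: 14.9
```

Call:
arm_command --pt "0 0 -0.002 0" --pt "0 0 -0.003 0" --pt "0 0 -0.004 0" --pt "0 0 -0.004 0" --pt "0 0 0 0"

```text
time_s: 28.3
ee_pos: [0.542, -0.0012, 0.2757]
tcp_rot: [-3.135, -0.195, -0.001]
force: [0.1, 1.1, -0.7]
finger_gap: 0.0094
grip_force: 14.9
```

Call:
arm_command --pt "0 0 -0.006 0" --pt "0 0 -0.008 0" --pt "0 0 -0.01 0" --pt "0 0 -0.02 0" --pt "0 0 -0.03 0" --pt "0 0 0 0" --pt "0 0 0 0"

```text
time_s: 29.0
ee_pos: [0.5419, -0.0014, 0.35]
tcp_rot: [3.135, 0.194, 0.002]
force: [-0.1, 1.2, -1.3]
finger_gap: 0.0095
grip_force: 14.9
```

```bash
python3 - <<'E'
from h import *
f=cams.grab_frame("wrist"); P=world(f); p,M,s=pose(); T=(P-p)@M
m=(T[...,2]>.165)&(T[...,2]<.23)&(T[...,0]>-.02)&(T[...,0]<.05)&(abs(T[...,1])<.02); H=T[m]
for x in np.arange(-.02,.05,.006):
    a=H[abs(H[:,0]-x)<.003]
    if len(a): print(round(x,3),len(a),np.median(a[:,2]).round(4),a[:,1].min().round(4),a[:,1].max().round(4))
t=dict(np.load("top0.npz")); Q=world(t)
m=(Q[...,0]>.47)&(Q[...,0]<.63)&(Q[...,1]>.2)&(Q[...,1]<.37)&(Q[...,2]>.012)&(Q[...,2]<.04)
W=Q[m]; print("tray",len(W),cv2.minAreaRect(W[:,:2].astype(np.float32)*1000))
c=cv2.minAreaRect(W[:,:2].astype(np.float32))[0]; goto([*c,.15],7.1)
E
```

```text
-0.008 4 0.1794 -0.0059 0.0038
-0.002 88 0.1885 -0.0059 0.0038
0.004 248 0.1899 -0.006 0.0038
0.01 1218 0.1848 -0.018 0.0159
0.016 353 0.1982 -0.0156 0.0151
0.022 309 0.1948 -0.0153 0.0154
0.028 374 0.1913 -0.0149 0.016
0.034 250 0.1903 -0.0147 0.016
tray 394 ((549.2844848632812, 284.3169860839844), (100.43260955810547, 121.02105712890625), 9.53775405883789)
g [ 0.5417 -0.0014  0.1692] psi 7.09 tilt 0.01 F [-0.1 -0.1 -1.4] turn -0.0002 shift [ 0.0428 -0.2826  0.0192] t 29.05
```

Call:
arm_command --pt "0.005 -0.045 0 0" --pt "0.005 -0.048 0 0" --pt "0.005 -0.048 0 0" --pt "0.005 -0.048 0 0" --pt "0.005 -0.048 0 0" --pt "0.004 -0.0456 0 0" --pt "0 0 0 0" --pt "0 0 0 0"

```text
time_s: 29.85
ee_pos: [0.5352, 0.2835, 0.3479]
tcp_rot: [3.135, 0.197, -0.003]
force: [0.5, -0.0, -0.4]
finger_gap: 0.0096
grip_force: 14.9
```

Call:
arm_command --pt "0 0 0.04 0" --pt "0 0 0.04 0" --pt "0 0 0.03 0" --pt "0 0 0.015 0" --pt "0 0 0.008 0" --pt "0 0 0.002 0" --pt "0 0 0 0" --pt "0 0 0 0"

```text
time_s: 30.65
ee_pos: [0.5361, 0.2828, 0.2152]
tcp_rot: [-3.135, -0.194, -0.002]
force: [0.3, 0.1, -0.4]
finger_gap: 0.0095
grip_force: 14.9
```

```bash
python3 - <<'E'
from h import *
y=np.radians(7.1); goto([.5493-.014*np.cos(y),.2843-.014*np.sin(y),.032],7.1)
E
```

```text
g [0.5363 0.2829 0.0352] psi 7.08 tilt 0.1 F [ 0.3  0.1 -0.4] turn -0.0003 shift [-0.001   0.0002  0.0032] t 30.65
```

Call:
arm_command --pt "0 0 0.002 0" --pt "0 0 0.001 0" --pt "0 0 0 0"

```text
time_s: 30.95
ee_pos: [0.5357, 0.2827, 0.2111]
tcp_rot: [-3.136, -0.194, -0.0]
force: [-0.8, -1.1, -1.6]
finger_gap: 0.0096
grip_force: 14.9
```

Call:
arm_command --pt "0 0 0 0" --pt "0 0 0 0" --pt "0 0 0 0" --pt "0 0 0 0" --pt "0 0 0 0" --pt "0 0 0 0" --hand 0.6

```text
time_s: 31.55
ee_pos: [0.5357, 0.2827, 0.2111]
tcp_rot: [-3.136, -0.194, 0.0]
force: [0.0, -0.5, -0.7]
finger_gap: 0.0377
grip_force: 0.0
```

Call:
arm_command --pt "0 0 -0.02 0" --pt "0 0 -0.04 0" --pt "0 0 -0.045 0" --pt "0 0 -0.045 0" --pt "-0.04 0 0 0" --pt "0 0 0 0" --pt "0 0 0 0"

```text
time_s: 32.25
ee_pos: [0.4957, 0.2776, 0.3614]
tcp_rot: [3.135, 0.195, 0.001]
force: [1.4, -1.4, -0.2]
finger_gap: 0.0373
grip_force: 0.0
```

```bash
python3 - <<'E'
from h import *
f=cams.grab_frame("wrist"); cv2.imwrite("pics/w17.png",f["pixels"][:,:,::-1]); P=world(f)
for d in cams.search_frame("wrist","clip"): print(d["conf"],w1(f,d["xyz"]).round(3))
t=cams.grab_frame("top"); Q=world(t)
m=(Q[...,0]>.40)&(Q[...,0]<.52)&(Q[...,1]>-.29)&(Q[...,1]<-.22)&(Q[...,2]>.005); print(Q[m][:,2].max(),cv2.minAreaRect(Q[m][:,:2].astype(np.float32)*1000))
m=(Q[...,0]>.47)&(Q[...,0]<.63)&(Q[...,1]>.2)&(Q[...,1]<.37)&(Q[...,2]>.012)&(Q[...,2]<.04)
s=manip.observe();print(s["time_s"],np.round(s["force"],1),s["finger_gap"])
E
```

```text
0.91 [0.569 0.137 0.   ]
0.59 [0.549 0.284 0.007]
0.037305502312252714 ((449.10748291015625, -252.44476318359375), (96.80472564697266, 36.23358917236328), 8.689203262329102)
32.4 [ 0.  -0.5  0.1] 0.03705293564066993
```

View pics/w17.png

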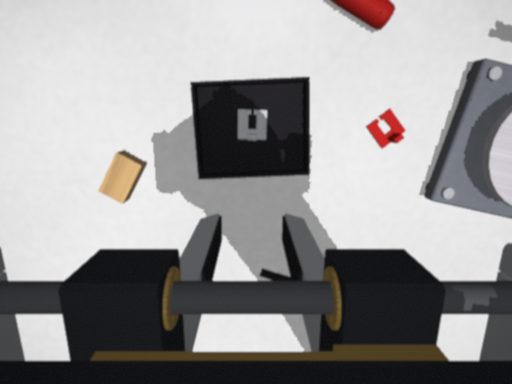

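The clip lies in the middle of the tray at (252,124), the wedge lies flat on the bench, and the gripper is clear. I hand in.

```bash
python3 -c "
from workcell import manip
print(manip.hand_in())"
```

```text
the job is handed in; nothing more can be done
None
```

The job is handed in at about 32 s: the wedge lifted the clip over the bead, the clip lies in the middle of the tray, and the wedge is flat on the bench close to where it started. No verdict came back with the hand-in.

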